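# Run an end-cap test on the bench tester

## Task

Zero the tester by pressing its white key while the nest is still empty, then set the end cap that stands hub-up into the nest's round pocket, rim down and fully home, without dropping it. With the cap in, press the blue key, then push the red supply lever all the way over from the side it leans to onto the other (on), and last press the green key to start the test. Press each key fully home and let it come up again, one key at a time; never press the red key, and leave the upturned reject cap and the other things on the bench where they are.

Things in the scene. Friction and masses are not known exactly. Their poses are not given: they have to be found in the camera images.
- tester: Grey test set, 280 mm wide (y); origin: centre of its underside, front = its -x. Key panel slopes 35 degrees from level, facing front and up; key tops at x -69, z 93 mm in its frame. A 280 mm wide display head overhangs from behind: underside z 190, top z 240, front face x -58 mm, so the tool must come in leaning, from the front along the key axis.
- white_top (a point): Top centre of the white round spring key: 40 mm diameter, 6 mm travel, about 5 N to push fully down. Its z axis is the key's outward axis, leaning 35 degrees from vertical towards the tester's front (-x); press along -z. The four keys stand in a row, 66 mm apart along the tester's y, in an order that changes from start to start.
- blue_top (a point): Top centre of the blue round spring key: 40 mm diameter, 6 mm travel, about 5 N to push fully down. Its z axis is the key's outward axis, leaning 35 degrees from vertical towards the tester's front (-x); press along -z. The four keys stand in a row, 66 mm apart along the tester's y, in an order that changes from start to start.
- green_top (a point): Top centre of the green round spring key: 40 mm diameter, 6 mm travel, about 5 N to push fully down. Its z axis is the key's outward axis, leaning 35 degrees from vertical towards the tester's front (-x); press along -z. The four keys stand in a row, 66 mm apart along the tester's y, in an order that changes from start to start.
- red_top (a point): Top centre of the red round spring key: 40 mm diameter, 6 mm travel, about 5 N to push fully down. Its z axis is the key's outward axis, leaning 35 degrees from vertical towards the tester's front (-x); press along -z. The four keys stand in a row, 66 mm apart along the tester's y, in an order that changes from start to start.
- white (a joint): Travel of the white key: 0 up, 0.006 m fully down.
- blue (a joint): Travel of the blue key: 0 up, 0.006 m fully down.
- green (a joint): Travel of the green key: 0 up, 0.006 m fully down.
- red (a joint): Travel of the red key: 0 up, 0.006 m fully down.
- cap: The good motor end cap, aluminium, standing rim-down with its steel hub up: skirt 80 mm diameter and 30 mm high, hub 36 mm diameter rising from there to 75 mm. Origin: centre of the rim's underside; z is up along the hub. About 0.25 kg. Grip it by the hub, about 58 mm above its origin.
- reject: A reject end cap of the same shape, the other way up: it stands on its hub with the open, hollow side facing up. Origin: centre of its underside. To be left alone.
- nest_hole0 (a point): Centre of the mouth of the round pocket, 87 mm diameter and 14 mm deep, in the top of the blue nest block (130 x 130 x 30 mm); z up. The mouth is 30 mm above the bench.
- nest: The blue nest block; origin: centre of its underside.
- lever_base: Grey block of the supply lever, on the bench; origin: centre of its underside. The lever pivots about the block's y axis 22 mm above the bench; it leans to the block's -x when off and is pushed to +x.
- lever_tip (a point): Tip of the red toggle lever, 90 mm from its pivot, about 101 mm above the bench at either end of its swing.
- lever (a joint): Lever angle in rad: 0 = off, leaning 0.5 rad from vertical to the block's -x; 1.0 = on, leaning 0.5 rad to +x. Stiff: it stays where it is left.
- tape: yellow tape roll lying flat, 104 mm outside diameter, 25 mm high; bystander
- spool: steel solder-wire spool standing up, 60 mm diameter, 50 mm high; bystander
- driver: screwdriver with orange handle, 180 mm long, lying down; bystander
Mind the look-alikes: they are no part of the job. Leave any orange look-alike of the cap alone. What is shaped like the lever_base but pink is not meant.

How it is judged:
On the way, in this order (a step that is already met when the one before it is completed fails the run):
1. the white key is pressed, alone, with the nest empty (value of joint white above 0.004 m and value of joint each of blue, green, red below 0.002 m and not (horizontal distance between cap and nest_hole0 below 0.06 m and z of cap in the frame of nest_hole0 below 0.02 m)), for 0.05 s.
2. the end cap sits in the pocket rim down, fully home, let go (horizontal distance between cap and nest_hole0 below 0.008 m and z of cap in the frame of nest_hole0 below -0.01 m and angle between cap's own z axis and vertical below 0.12 rad and linear speed of cap below 0.03 m/s and contact force between the fingers and cap below 0.1 N), for 0.2 s.
3. the blue key is pressed, alone, with the cap in and the lever still off (value of joint blue above 0.004 m and value of joint each of white, green, red below 0.002 m and horizontal distance between cap and nest_hole0 below 0.008 m and z of cap in the frame of nest_hole0 below -0.01 m and angle between cap's own z axis and vertical below 0.12 rad and value of joint lever below 0.35 rad), for 0.05 s.
4. the lever is pushed all the way over to on, the keys up (value of joint lever above 0.9 rad and horizontal distance between cap and nest_hole0 below 0.008 m and z of cap in the frame of nest_hole0 below -0.01 m and angle between cap's own z axis and vertical below 0.12 rad and value of joint each of white, blue, green, red below 0.002 m), for 0.1 s.
5. the green key is pressed, alone, with the lever on and the cap in (value of joint green above 0.004 m and value of joint each of white, blue, red below 0.002 m and horizontal distance between cap and nest_hole0 below 0.008 m and z of cap in the frame of nest_hole0 below -0.01 m and angle between cap's own z axis and vertical below 0.12 rad and value of joint lever above 0.85 rad), for 0.05 s.
At the end, for the whole second after the job is handed in: The end cap rests in the nest's pocket, hub up within 0.12 rad, centred within 8 mm and its rim at least 10 mm below the mouth; the lever is on (above 0.85 rad); all four keys are up (under 2 mm) (horizontal distance between cap and nest_hole0 below 0.008 m and z of cap in the frame of nest_hole0 below -0.01 m and angle between cap's own z axis and vertical below 0.12 rad and linear speed of cap below 0.02 m/s and value of joint lever above 0.85 rad and value of joint each of white, blue, green, red below 0.002 m); the robot touches nothing.
It fails at once if the red key is pressed, or two keys at once (value of joint red above 0.003 m or value of joint each of white, blue above 0.003 m or value of joint each of white, green above 0.003 m or value of joint each of white, red above 0.003 m or value of joint each of blue, green above 0.003 m or value of joint each of blue, red above 0.003 m or value of joint each of green, red above 0.003 m).
It fails at once if a key is pressed out of turn: white with the cap in the nest, blue before the cap is seated or with the lever thrown, green before the cap is seated or with the lever not on ((value of joint white above 0.003 m and (horizontal distance between cap and nest_hole0 below 0.06 m and z of cap in the frame of nest_hole0 below 0.02 m)) or (value of joint blue above 0.003 m and (not (horizontal distance between cap and nest_hole0 below 0.008 m and z of cap in the frame of nest_hole0 below -0.01 m and angle between cap's own z axis and vertical below 0.12 rad) or value of joint lever above 0.5 rad)) or (value of joint green above 0.003 m and (not (horizontal distance between cap and nest_hole0 below 0.008 m and z of cap in the frame of nest_hole0 below -0.01 m and angle between cap's own z axis and vertical below 0.12 rad) or value of joint lever below 0.8 rad))).
It fails at once if the cap is dropped: it falls faster than 0.6 m/s out of the fingers (linear speed of cap above 0.6 m/s and contact force between the fingers and cap below 0.01 N).
It fails at once if the reject cap is moved more than 25 mm or tipped (distance of reject from where it was at the start of the episode above 0.025 m or angle between reject's own z axis and vertical above 0.35 rad).
It fails at once if another thing on the bench is moved more than 30 mm (distance of any of tape, spool, driver from where it was at the start of the episode above 0.03 m).
It also fails if it takes over 72 s, if anything falls off the work surface, if the arm or the gripper's body presses on something with over 40 N, if the wrist force passes 120 N, or if a joint passes its speed limit or range.

## Robot

A 6-joint arm with a two-finger parallel gripper is mounted at the origin on the work surface. World frame = base frame: x ahead of the robot, y to its left, z up, the work surface at z = 0. Lengths are in m, angles in rad, forces in N, time in s.
With the tool pointing down it reaches from about 0.35 to 0.775 m from the base axis. Payload 5.5 kg.
Tool frame: the origin (TCP) lies midway between the tips of the shut fingers; the grasp point (between the pads) lies 19 mm behind it; z points along the fingers, y is the line along which they close (so a half turn about z gives the same grasp; the last joint's range is limited). The gripper opens to 85 mm and grips with 20 to 120 N. Pads are 22 mm wide; open, the fingers measure 114 mm over their backs; the gripper's body (76 mm by 85 mm) begins 54 mm behind the grasp point. The pads swing forward as they close: fully open they stand 13 mm farther back than shut.
Start: joints at [1.074, 0.313, 0.046, 1.304, 0, 1.431], TCP at [0.201, 0.539, 0.231] pointing down, gripper open.
Joint ranges: [-2.76, 2.76], [-0.86, 1.69], [-1.03, 1.26], [-2.2, 2.34], [-1.47, 1.5], [-3.14, 3.14]. Speed limits (rad/s): [2.57, 2.57, 3.14, 3.14, 3.14, 3.14].

## Interface

Orientations are given as a unit quaternion [w, x, y, z].
In Python, from workcell import get_state, read_camera, camera_info, hand_in, recognise gives the robot as it stands.
- The arm moves only by the tool arm_command, never from a script. Its argument "moves" is one flat list of numbers, 7 for each row, row after row: the opening, from -1 (shut) to 1 (fully open), then the shift along the tool's x, y, z in mm, then the turn, a rotation vector about the tool's x, y, z in rad. A call has 1 to 8 rows; each row shifts and turns the commanded pose from where the row before left it, along the tool's axes as they then stand; what a row does not reach is not made up. A row lasts 1/8 s, in which the tool goes at most 62.5 mm and 10.7 degrees, less where a joint would pass 70% of its speed; a pose out of reach is approached as far as the arm can. A call with a gripper value outside its range is refused whole. The fingers move at their own pace and stop on an object; "newtons" is the grip in N (left out, the last holds). Time passes only in rows, so rows that do not move let the fingers close. It gives the time, the measured TCP pose, the force, the opening and the grip force at its end, in the units of the state.
- get_state(): the state, without advancing time (a new reading comes with each control period).
- read_camera(name): name is "side" or "top"; returns (picture, depth): 420x560x3 uint8, blue, green, red; 420x560 float32, m along the optical axis (not along the pixel's ray), 0 where there is no reading.
- camera_info(name): a dict with "fovy" (degrees; the focal length in pixels is half the picture's height over the tangent of half this angle, whatever the lens; pixels are square), "cx", "cy" (the principal point, pixels), "eye" and "orientation" of the camera in the world. Camera axes: x right, y down, z forward; pixel columns grow to the right and rows downward; lengths in m; the calibration is good to about 2 mm. A picture is of the moment at which its call begins. camera_info takes no time and is no camera call.
- hand_in(): hands the job in; it is judged then, once.
Trained networks look in the newest picture that a camera, given by its name, has taken for a name from the list of things; names that differ only in an ending like _2 or _b are one class to them, and where a whole thing is asked for, a point or a joint stands for the part that bears it (a point fixed in the world has none). Each returns a list of dicts, best first, with "confidence" (0 to 1); they miss things now and then, are a little off and sometimes report something else, mostly with a low value. They report only what shows in the picture. A call takes as long as a camera call. They do not tell look-alikes from the thing itself.
- recognise(camera, label): "point" ([column, row] in pixels, amid what is visible of it).
The state is a dict: "clock": time; "joint_pos": joint angles; "qvel": joint speeds; "tau": joint torques, N m; "tcp_pos": TCP position; "orientation": TCP orientation; "wrist_force": force on the tool from outside, world axes, zero at the start; "ft_torque": the same for the moment, N m; "finger_gap": finger opening in m; "grip_force": force on a finger pad.
Only numpy, scipy, OpenCV 4.12 (cv2) and the standard library are available. Lean on these libraries where they do the work, as an engineer would, in place of code of your own. Each camera call takes 0.05 s, during which the arm holds its last target. There are 200 camera calls.

## Working session

There is one attempt and no reset: what is moved stays moved. The work goes in short steps, Python scripts to look and compute and a tool call to move; the robot and the scene stay as the last step left them, time stands still between calls to the robot, and variables do not carry over. Pictures are saved under pics/ and viewed, at most 10 in all, crops included, and the job is handed in when it is done.

Besides the shell and the picture viewer there is one more tool, called after "Request:" in YAML: its name, and indented under it one key for each argument. arm_command: Moves the arm, as the interface text tells. Its arguments: {"type":"object","properties":{"moves":{"type":"array"},"newtons":{"type":"number"}},"required":["moves"]}

```bash
mkdir -p pics; cat > h.py <<'E'
import numpy as np, cv2
from scipy.spatial.transform import Rotation as R
from workcell import *
def q(o): return R.from_quat([o[1],o[2],o[3],o[0]])
def world(cam,d,u,v):
    c=camera_info(cam); f=d.shape[0]/2/np.tan(np.radians(c['fovy'])/2)
    u=np.asarray(u,float);v=np.asarray(v,float); z=d[v.round().astype(int),u.round().astype(int)]
    p=np.stack([(u-c['cx'])/f*z,(v-c['cy'])/f*z,z],-1)
    return q(c['orientation']).apply(p.reshape(-1,3)).reshape(p.shape)+np.array(c['eye'])
def cloud(cam,d):
    v,u=np.indices(d.shape); return world(cam,d,u,v)
E
python3 - <<'E'
from h import *
for n in ['side','top']:
    im,d=read_camera(n); cv2.imwrite(f'pics/{n}0.png',im); np.savez(f'{n}0.npz',im=im,d=d)
    print(n,camera_info(n))
    for l in ['tester','white_top','blue_top','green_top','red_top','cap','reject','nest','lever_base','lever_tip','tape','spool','driver']:
        for r in recognise(n,l)[:3]:
            p=r['point']; print(l,np.round(p),round(r['confidence'],2),world(n,d,p[0],p[1]).round(3))
print(get_state())
E
```

```text
side {'fovy': 44.18705007398138, 'cx': 276.3153708406638, 'cy': 208.7765765020866, 'eye': array([-0.54106031, -0.57805087,  1.00464128]), 'orientation': array([-0.39004589,  0.76601433, -0.46105857,  0.2202527 ])}
tester [391. 205.] 0.81 [ 0.557 -0.302  0.191]
tester [383. 236.] 0.33 [ 0.544 -0.296  0.093]
white_top [344. 198.] 0.4 [ 0.662 -0.132  0.09 ]
green_top [251. 202.] 0.6 [0.609 0.167 0.014]
green_top [359. 209.] 0.42 [ 0.626 -0.194  0.093]
red_top [385. 236.] 0.43 [ 0.544 -0.303  0.096]
cap [310. 273.] 0.82 [ 0.38  -0.157  0.031]
cap [276. 251.] 0.69 [ 0.406 -0.038  0.04 ]
reject [241. 230.] 0.9 [0.434 0.094 0.047]
reject [392. 206.] 0.35 [ 0.555 -0.307  0.192]
nest [357. 210.] 0.33 [ 0.623 -0.19   0.092]
nest [201. 229.] 0.32 [ 0.435  0.244 -0.002]
nest [384. 237.] 0.16 [ 0.544 -0.3    0.09 ]
lever_base [171. 205.] 0.85 [0.468 0.384 0.021]
lever_base [160. 242.] 0.67 [0.282 0.273 0.051]
lever_tip [164. 195.] 0.6 [ 0.529  0.464 -0.003]
lever_tip [154. 235.] 0.49 [0.253 0.258 0.102]
tape [201. 231.] 0.65 [ 0.427  0.238 -0.003]
spool [201. 179.] 0.51 [0.611 0.364 0.041]
driver
[... 1194 characters left out ...]
 1.4, 'joint_pos': array([1.07438804e+00, 3.13192780e-01, 4.61384685e-02, 1.30359533e+00,
       4.56345425e-06, 1.43118197e+00]), 'qvel': array([ 7.00356135e-05,  6.78501363e-04, -2.04889491e-03, -1.44361776e-04,
        3.84615258e-04,  5.86955608e-04]), 'tau': array([ 1.32993628e-03, -4.80460095e+01,  2.98808384e+01,  4.31515355e-04,
       -7.93182949e-05, -2.42508708e-05]), 'tcp_pos': array([0.20087653, 0.53883647, 0.23134305]), 'orientation': array([2.07656014e-05, 1.77452210e-01, 9.84129416e-01, 7.03794567e-05]), 'wrist_force': array([0.13788141, 0.58455161, 0.11822839]), 'ft_torque': array([ 0.00183346,  0.04792831, -0.00711809]), 'grip_force': 0.0, 'finger_gap': 0.08564280952581853}
```

View pics/top0.png

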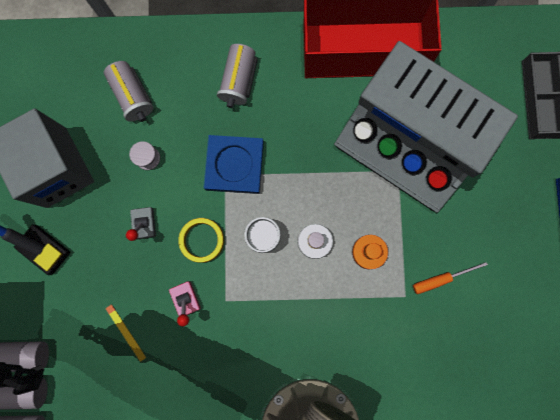

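View pics/side0.png

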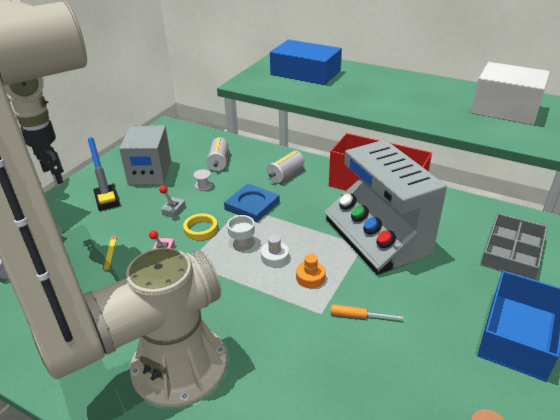

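The top view shows cap-like parts at (263,235), the upturned reject; at (316,241), silver with its hub up; and at (370,252), an orange look-alike. The silver one at (316,241) is the cap. The levers are grey at (142,224), which is the one meant, and pink at (184,300), a look-alike. The nest is at (234,164). The keys from the left are white, green, blue and red.

```bash
python3 - <<'E'
from h import *
Z={n:np.load(n+'0.npz') for n in['top','side']}
C={n:cloud(n,Z[n]['d']) for n in Z}
hsv={n:cv2.cvtColor(Z[n]['im'],cv2.COLOR_BGR2HSV).astype(int) for n in Z}
for n in Z:
    c=C[n]; h=hsv[n]; x,y,z=c[...,0],c[...,1],c[...,2]
    def near(a,b,r,lo,hi): return (np.hypot(x-a,y-b)<r)&(z>lo)&(z<hi)
    P=[]
    for k,(a,b) in dict(white=(.662,-.132),green=(.631,-.185),blue=(.591,-.248),red=(.555,-.292)).items():
        m=near(a,b,.035,.07,.12)&((h[...,1]>120) if k!='white' else (h[...,2]>170)&(h[...,1]<40))
        p=np.median(c[m],0); P.append(p)
        q5=np.percentile(c[m],[2,98],axis=0); print(n,k,m.sum(),c[m].mean(0).round(4),q5.mean(0).round(4),(q5[1]-q5[0]).round(3))
    m=near(.427,-.019,.04,.066,.085); rc=cv2.minEnclosingCircle(c[m][:,:2].astype(np.float32))
    print(n,'hub',m.sum(),c[m].mean(0).round(4),rc)
    m=near(.427,-.019,.06,.02,.04); print('skirt',cv2.minEnclosingCircle(c[m][:,:2].astype(np.float32)))
    b=(h[...,0]>100)&(h[...,0]<125)&(h[...,1]>120)
    m=near(.61,.16,.12,.022,.038)&b; print('nest',m.sum(),cv2.minAreaRect(c[m][:,:2].astype(np.float32)),c[m].mean(0).round(4))
    m=near(.61,.16,.035,-.01,.022)&b; print('floor',c[m].mean(0).round(4))
    m=near(.46,.38,.1,.012,.04)&(h[...,1]<60); print('lbase',m.sum(),cv2.minAreaRect(c[m][:,:2].astype(np.float32)),c[m].mean(0).round(4))
    rd=((h[...,0]<8)|(h[...,0]>172))&(h[...,1]>120)
    m=near(.45,.37,.09,.06,.13)&rd; print('ltip',m.sum(),c[m].mean(0).round(4))
    m=near(.446,.089,.06,.03,.09); print('rej',cv2.minEnclosingCircle(c[m][:,:2].astype(np.float32)),c[m][:,2].max())
    m=near(.64,-.22,.22,.21,.26); print('head',cv2.minAreaRect(c[m][:,:2].astype(np.float32)),c[m][:,2].mean())
im=Z['top']['im']; a=cv2.resize(im[200:280,240:400],None,fx=4,fy=4); b=cv2.resize(im[195:275,115:225],None,fx=4,fy=4)
o=np.zeros((600,640,3),np.uint8); o[:320,:640]=a; b=cv2.resize(b,None,fx=.87,fy=.87);o[320:320+b.shape[0],:b.shape[1]]=b; cv2.imwrite('pics/crop.png',o)
E
```

```text
top white 200 [ 0.6674 -0.1356  0.0943] [ 0.6677 -0.1357  0.0938] [0.032 0.029 0.021]
top green 296 [ 0.6301 -0.1902  0.0933] [ 0.6321 -0.1917  0.0896] [0.04  0.037 0.032]
top blue 308 [ 0.5913 -0.2434  0.0932] [ 0.5923 -0.2444  0.0887] [0.04  0.035 0.032]
top red 323 [ 0.5526 -0.297   0.0929] [ 0.5536 -0.2982  0.0884] [0.039 0.036 0.032]
top hub 200 [ 0.4247 -0.0236  0.0761] ((0.42465880513191223, -0.023746198043227196), 0.017689239233732224)
skirt ((0.4250136613845825, -0.023933080956339836), 0.04018104821443558)
nest 1994 ((0.6138432621955872, 0.1647179275751114), (0.1308184564113617, 0.13095544278621674), 84.71174621582031) [0.6127 0.1647 0.031 ]
floor [0.6102 0.1602 0.0174]
lbase 574 ((0.4778452217578888, 0.38096168637275696), (0.0705643966794014, 0.05108495429158211), 6.707923889160156) [0.48  0.377 0.027]
ltip 104 [0.4425 0.3759 0.115 ]
rej ((0.4395948350429535, 0.09601927548646927), 0.03999408707022667) 0.08108184064960855
head ((0.6710770130157471, -0.2663033902645111), (0.2809504568576813, 0.14672815799713135), 54.00322723388672) 0.24017006370100483
side white 94 [ 0.6625 -
[... 359 characters left out ...]
((0.42032861709594727, -0.02386154606938362), 0.02173270285129547)
skirt ((0.4203855097293854, -0.023170623928308487), 0.04209769144654274)
nest 688 ((0.6095442175865173, 0.16424287855625153), (0.13476744294166565, 0.13710364699363708), 84.53226470947266) [0.6054 0.1613 0.0275]
floor [0.6136 0.1634 0.0142]
lbase 235 ((0.47282975912094116, 0.3780907392501831), (0.07518970221281052, 0.05434010177850723), 1.3641397953033447) [0.4686 0.3749 0.023 ]
ltip 51 [0.4354 0.374  0.1083]
rej ((0.4359479248523712, 0.09356363862752914), 0.04318339377641678) 0.07859166981350785
head ((0.6676701903343201, -0.2658115029335022), (0.28801289200782776, 0.14904730021953583), 54.89800262451172) 0.23463337073034884
```

View pics/crop.png

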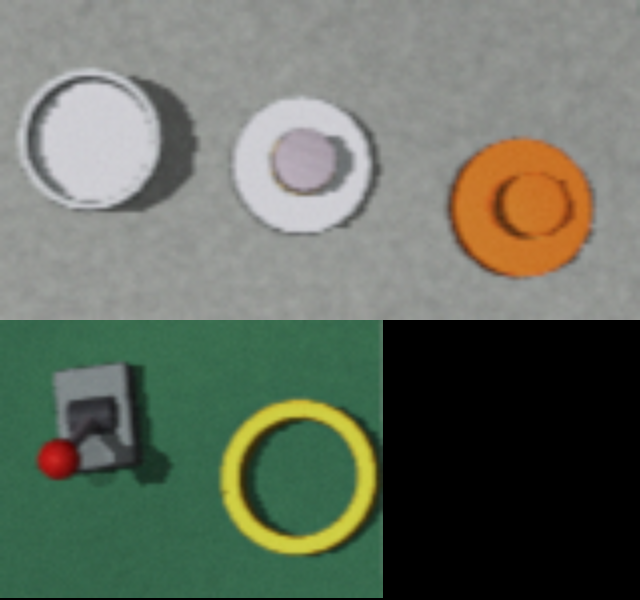

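The crop confirms it: the silver cap with its hub up is the middle one at (302,163), the reject is hollow side up on the left, and the orange look-alike is on the right. The grey lever's red knob leans to the lower left.

```bash
cat >> h.py <<'E'
YAW=np.radians(-35.4)
XH=np.array([np.cos(YAW),np.sin(YAW),0]); YH=np.array([-XH[1],XH[0],0]); N=-np.sin(np.radians(35))*XH+np.cos(np.radians(35))*np.array([0,0,1])
RK=R.from_matrix(np.stack([np.cross(YH,-N),YH,-N],1))
def down(a): # tool y at world angle a (deg), pointing down
    y=np.array([np.cos(np.radians(a)),np.sin(np.radians(a)),0]); z=np.array([0,0,-1.]); return R.from_matrix(np.stack([np.cross(y,z),y,z],1))
def plan(p,r,g,n=None,P=None,Q=None):
    s=get_state(); P=np.array(s['tcp_pos']) if P is None else P; Q=q(s['orientation']) if Q is None else Q
    rv=(Q.inv()*r).as_rotvec(); dp=np.array(p)-P
    n=n or int(max(np.ceil(np.linalg.norm(dp)/.055),np.ceil(np.degrees(np.linalg.norm(rv))/9),1))
    st=R.from_rotvec(np.round(rv/n,3))
    for i in range(n):
        t=np.round(Q.inv().apply(np.array(p)-P)*1000/(n-i),1)
        print([g,*t,*np.round(rv/n,3)]); P=P+Q.apply(t)/1000; Q=Q*st
    print(n,'rows; end',P.round(4)); return P,Q
E
python3 - <<'E'
from h import *
for n in['top','side']:
    z0=np.load(n+'0.npz');c=cloud(n,z0['d']);h=cv2.cvtColor(z0['im'],cv2.COLOR_BGR2HSV).astype(int)
    for k,g in dict(white=(.664,-.136),green=(.628,-.19),blue=(.59,-.244),red=(.55,-.297)).items():
        m=(np.hypot(c[...,0]-g[0],c[...,1]-g[1])<.035)&(c[...,2]>.06)&(c[...,2]<.13)&((h[...,1]>120) if k!='white' else (h[...,2]>150)&(h[...,1]<50))
        p=c[m]; s=p@N; top=np.percentile(s,90); t=p[s>top-.004]; a=t@XH; b=t@YH
        print(n,k,len(p),len(t),'n',top.round(4),'mid',(((a.min()+a.max())/2)*XH+((b.min()+b.max())/2)*YH).round(4)[:2],t[:,2].mean().round(4),'ext',np.ptp(a).round(3),np.ptp(b).round(3))
plan(np.array([.664,-.136,.094])+.10*N,RK,-1)
E
```

```text
top white 217 106 n -0.2762 mid [ 0.665  -0.1377] 0.0956 ext 0.03 0.03
top green 296 132 n -0.2759 mid [ 0.6267 -0.1907] 0.0955 ext 0.031 0.035
top blue 309 153 n -0.2755 mid [ 0.5891 -0.2426] 0.0957 ext 0.031 0.037
top red 325 141 n -0.2752 mid [ 0.5493 -0.2966] 0.0962 ext 0.029 0.035
side white 114 37 n -0.2763 mid [ 0.6572 -0.1417] 0.0943 ext 0.03 0.027
side green 118 55 n -0.2761 mid [ 0.619  -0.1951] 0.0927 ext 0.031 0.034
side blue 140 62 n -0.2762 mid [ 0.5834 -0.2446] 0.0921 ext 0.029 0.034
side red 152 83 n -0.2765 mid [ 0.5441 -0.2979] 0.0927 ext 0.031 0.034
[-1, np.float64(-43.9), np.float64(-32.6), np.float64(4.0), np.float64(0.006), np.float64(-0.043), np.float64(0.018)]
[-1, np.float64(-44.2), np.float64(-31.7), np.float64(6.0), np.float64(0.006), np.float64(-0.043), np.float64(0.018)]
[-1, np.float64(-44.5), np.float64(-30.9), np.float64(8.1), np.float64(0.006), np.float64(-0.043), np.float64(0.018)]
[-1, np.float64(-44.7), np.float64(-30.0), np.float64(10.2), np.float64(0.006), np.float64(-0.043), np.float64(0.018)]
[-1, np.float64(-44.7), np.float64(-29.2), np.float6
[... 476 characters left out ...]
4(20.7), np.float64(0.006), np.float64(-0.043), np.float64(0.018)]
[-1, np.float64(-43.3), np.float64(-24.6), np.float64(22.7), np.float64(0.006), np.float64(-0.043), np.float64(0.018)]
[-1, np.float64(-42.8), np.float64(-23.7), np.float64(24.7), np.float64(0.006), np.float64(-0.043), np.float64(0.018)]
[-1, np.float64(-42.1), np.float64(-22.8), np.float64(26.6), np.float64(0.006), np.float64(-0.043), np.float64(0.018)]
[-1, np.float64(-41.3), np.float64(-21.9), np.float64(28.5), np.float64(0.006), np.float64(-0.043), np.float64(0.018)]
[-1, np.float64(-40.4), np.float64(-21.0), np.float64(30.5), np.float64(0.006), np.float64(-0.043), np.float64(0.018)]
14 rows; end [ 0.6173 -0.1028  0.1759]
```

Request:
arm_command:
  moves: [-1,-44,-32,4,0.006,-0.043,0.018,-1,-44,-32,6,0.006,-0.043,0.018,-1,-44,-31,8,0.006,-0.043,0.018,-1,-45,-30,10,0.006,-0.043,0.018,-1,-45,-29,12,0.006,-0.043,0.018,-1,-45,-28,14,0.006,-0.043,0.018,-1,-44,-27,16,0.006,-0.043,0.018,-1,-44,-26,18,0.006,-0.043,0.018]

```text
clock: 2.4
tcp_pos: [0.4396, 0.1724, 0.202]
orientation: [0.165, 0.245, 0.954, -0.054]
wrist_force: [0.8, 0.1, 0.3]
finger_gap: -0.0002
grip_force: 0.0
```

```bash
python3 -c "
from h import *
plan(np.array([.662,-.139,.094])+.06*N,RK,-1)
print(get_state()['joint_pos'])" | sed 's/np.float64(\([^)]*\))/\1/g'; sed -i 's/print(\[g,\*t,\*np.round(rv\/n,3)\])/print([float(v) for v in [g,*t,*np.round(rv\/n,3)]])/' h.py
```

```text
[-1, -38.8, -22.7, 23.5, 0.005, -0.037, 0.016]
[-1, -38.2, -22.0, 25.1, 0.005, -0.037, 0.016]
[-1, -37.6, -21.3, 26.6, 0.005, -0.037, 0.016]
[-1, -37.0, -20.5, 28.1, 0.005, -0.037, 0.016]
[-1, -36.2, -19.8, 29.5, 0.005, -0.037, 0.016]
[-1, -35.4, -19.1, 31.0, 0.005, -0.037, 0.016]
[-1, -34.5, -18.4, 32.3, 0.005, -0.037, 0.016]
7 rows; end [ 0.6339 -0.119   0.1432]
[ 0.38084233 -0.01752019 -0.47267332  0.90657329 -0.28125032  0.85403066]
```

Request:
arm_command:
  moves: [-1,0,0,0,0,0,0,-1,-39,-23,23,0.005,-0.037,0.016,-1,-38,-22,25,0.005,-0.037,0.016,-1,-37,-21,26,0.005,-0.037,0.016,-1,-37,-20,28,0.005,-0.037,0.016,-1,-36,-20,27,0.005,-0.037,0.016,-1,-30,-15,10,0.005,-0.037,0.016,-1,0,0,0,0,0,0]

```text
clock: 3.4
tcp_pos: [0.5939, -0.0628, 0.1695]
orientation: [0.268, 0.286, 0.916, -0.087]
wrist_force: [-0.1, 0.3, -0.7]
finger_gap: 0.0
grip_force: 0.0
```

```bash
python3 -c "
from h import *
plan(np.array([.662,-.139,.094])+.03*N,RK,-1,3)
s=get_state();print(s['tcp_pos'],s['joint_pos'],s['qvel'])"
```

```text
[-1.0, -13.9, -7.8, 29.1, 0.0, -0.014, 0.004]
[-1.0, -13.5, -7.7, 29.3, 0.0, -0.014, 0.004]
[-1.0, -13.1, -7.6, 29.5, 0.0, -0.014, 0.004]
3 rows; end [ 0.648  -0.1291  0.1186]
[ 0.59392437 -0.06283512  0.16948219] [-0.10711946  0.05581145 -0.60132118  0.40312362 -0.26621012  0.42813585] [ 0.03148713 -0.01117916 -0.01559053  0.04305207  0.00762115  0.0108188 ]
```

Request:
arm_command:
  moves: [-1,-14,-8,15,0,-0.014,0.004,-1,-14,-8,20,0,-0.014,0.004,-1,-13,-8,23,0,-0.014,0.004,-1,0,0,0,0,0,0,-1,0,0,0,0,0,0]

```text
clock: 4.03
tcp_pos: [0.6333, -0.1183, 0.1435]
orientation: [0.286, 0.288, 0.909, -0.091]
wrist_force: [-0.7, -0.4, -1.1]
finger_gap: 0.0001
grip_force: 0.0
```

```bash
python3 -c "
from h import *
plan(np.array([.662,-.139,.094])+.01*N,RK,-1,2)
s=get_state();print(s['tcp_pos'],s['wrist_force'])
im,d=read_camera('side'); im2,d2=read_camera('top')
o=np.hstack([cv2.resize(im[150:280,300:430],(400,400)),cv2.resize(im2[80:210,320:450],(400,400))]);cv2.imwrite('pics/k1.png',o)"
```

```text
[-1.0, -0.3, -0.2, 25.4, 0.001, -0.0, 0.002]
[-1.0, -0.3, -0.1, 25.4, 0.001, -0.0, 0.002]
2 rows; end [ 0.6573 -0.1357  0.1022]
[ 0.63329643 -0.11834185  0.14348962] [-0.6855829  -0.35133682 -1.13119433]
```

View pics/k1.png

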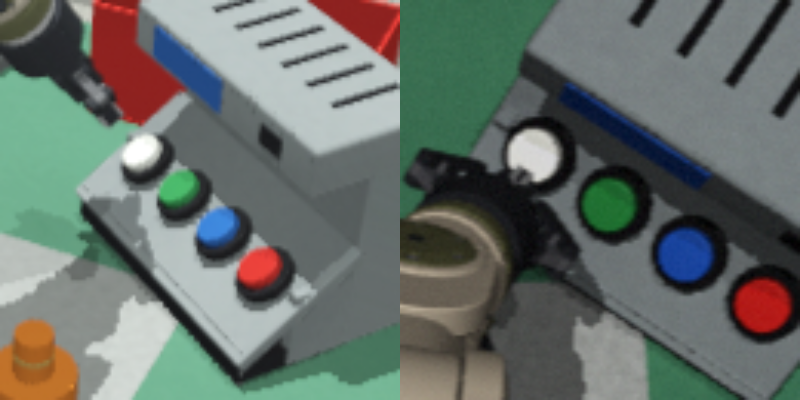

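The tool is lined up with the white key at (145,155) in the left half, with green next to it. The approach is clear of the head.

Request:
arm_command:
  moves: [-1,0,0,25,0,0,0,-1,0,0,25,0,0,0,-1,0,0,8,0,0,0,-1,0,0,4,0,0,0,-1,0,0,0,0,0,0]

```text
clock: 4.75
tcp_pos: [0.6625, -0.1399, 0.0931]
orientation: [0.287, 0.289, 0.909, -0.091]
wrist_force: [-3.1, 1.7, 1.9]
finger_gap: -0.0003
grip_force: 1.4
```

Request:
arm_command:
  moves: [-1,0,0,3,0,0,0,-1,0,0,1,0,0,0,-1,0,0,0,0,0,0]

```text
clock: 5.12
tcp_pos: [0.6645, -0.1415, 0.0904]
orientation: [0.287, 0.289, 0.909, -0.091]
wrist_force: [-8.1, 3.8, 7.0]
finger_gap: 0.0
grip_force: 5.2
```

Request:
arm_command:
  moves: [-1,0,0,-20,0,0,0,-1,0,0,-40,0,0,0,-1,0,0,-50,0,0,0,-1,0,0,0,0,0,0]

```text
clock: 5.62
tcp_pos: [0.615, -0.1048, 0.1849]
orientation: [0.291, 0.288, 0.908, -0.091]
wrist_force: [1.0, -0.1, 0.5]
finger_gap: 0.0001
grip_force: 0.0
```

```bash
python3 -c "
from h import *
plan([.4235,-.0238,.16],down(0),1)
s=get_state();print(s['tcp_pos'],s['joint_pos'])"
```

```text
[1.0, 22.5, -5.5, -12.2, 0.037, 0.071, 0.115]
[1.0, 22.5, -8.5, -10.4, 0.037, 0.071, 0.115]
[1.0, 22.0, -11.5, -8.4, 0.037, 0.071, 0.115]
[1.0, 21.0, -14.2, -6.4, 0.037, 0.071, 0.115]
[1.0, 19.6, -16.7, -4.4, 0.037, 0.071, 0.115]
[1.0, 17.8, -19.0, -2.4, 0.037, 0.071, 0.115]
[1.0, 15.6, -21.1, -0.5, 0.037, 0.071, 0.115]
[1.0, 13.1, -22.6, 1.4, 0.037, 0.071, 0.115]
8 rows; end [ 0.4236 -0.0238  0.16  ]
[ 0.61504639 -0.10479249  0.18492195] [-0.18093696  0.05651974 -0.59376535  0.34497845 -0.24358554  0.36185711]
```

Request:
arm_command:
  moves: [-1,22,-5,-12,0.037,0.071,0.115,0,22,-8,-10,0.037,0.071,0.115,1,22,-11,-8,0.037,0.071,0.115,1,21,-14,-6,0.037,0.071,0.115,1,20,-17,-5,0.037,0.071,0.115,1,18,-19,-2,0.037,0.071,0.115,1,16,-21,-1,0.037,0.071,0.115,1,13,-22,1,0.037,0.071,0.115]

```text
clock: 6.62
tcp_pos: [0.4239, -0.0226, 0.156]
orientation: [-0.003, 0.707, 0.707, -0.001]
wrist_force: [1.1, -0.1, -0.3]
finger_gap: 0.085
grip_force: 0.0
```

Request:
arm_command:
  moves: [1,0,0,0,0,0,0,1,0,0,0,0,0,0]

```text
clock: 6.88
tcp_pos: [0.425, -0.0233, 0.1564]
orientation: [-0.001, 0.705, 0.709, -0.002]
wrist_force: [0.2, -0.7, -0.6]
finger_gap: 0.0848
grip_force: 0.0
```

```bash
python3 -c "
from h import *
plan([.4235,-.0238,.09],down(0),1,3)
s=get_state();print(s['tcp_pos'],s['finger_gap'])
im,d=read_camera('side');np.savez('side1.npz',im=im,d=d);cv2.imwrite('pics/c1.png',cv2.resize(im[180:300,200:360],None,fx=5,fy=5))"
```

```text
[1.0, -0.1, -0.4, 22.1, -0.001, 0.0, 0.002]
[1.0, -0.2, -0.4, 22.2, -0.001, 0.0, 0.002]
[1.0, -0.1, -0.5, 22.1, -0.001, 0.0, 0.002]
3 rows; end [ 0.4235 -0.0238  0.09  ]
[ 0.42497702 -0.02332712  0.15641593] 0.08482487149441562
```

View pics/c1.png

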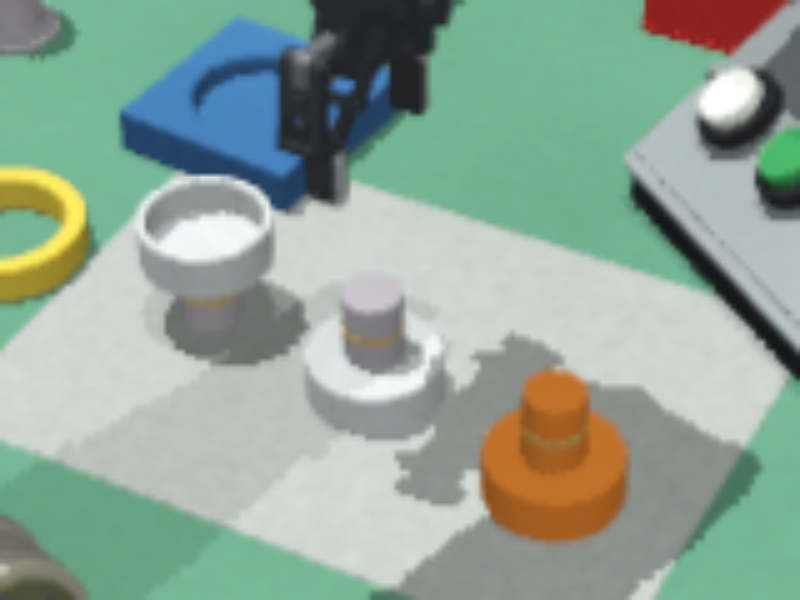

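The open fingers stand above the silver cap at crop (373,290), and the reject and the orange part are clear.

Request:
arm_command:
  moves: [1,0,0,40,0,0,0,1,-0.5,-1,40,0,0,0,1,0,0,25,0,0,0,1,0,0,12,0,0,0,1,0,0,0,0,0,0,1,0,0,0,0,0,0]

```text
clock: 7.68
tcp_pos: [0.4233, -0.0234, 0.0405]
orientation: [-0.001, 0.706, 0.708, -0.001]
wrist_force: [-0.1, -0.8, 0.0]
finger_gap: 0.0853
grip_force: 0.0
```

Request:
arm_command:
  moves: [-1,0,0,0,0,0,0,-1,0,0,0,0,0,0,-1,0,0,0,0,0,0,-1,0,0,0,0,0,0,-1,0,0,0,0,0,0,-1,0,0,0,0,0,0]
  newtons: 50

```text
clock: 8.43
tcp_pos: [0.4226, -0.0233, 0.0403]
orientation: [-0.002, 0.706, 0.708, -0.002]
wrist_force: [-1.0, -0.5, 4.4]
finger_gap: 0.0354
grip_force: 49.5
```

Request:
arm_command:
  moves: [-1,0,0,-10,0,0,0,-1,0,0,-30,0,0,0,-1,0,0,-40,0,0,0,-1,0,0,-40,0,0,0,-1,0,0,-10,0,0,0,-1,0,0,0,0,0,0]

```text
clock: 9.18
tcp_pos: [0.4229, -0.0233, 0.1695]
orientation: [-0.002, 0.706, 0.708, -0.002]
wrist_force: [-0.8, -0.2, -3.4]
finger_gap: 0.0349
grip_force: 50.7
```

```bash
python3 -c "
from h import *
s=get_state();print(s['tcp_pos'],s['wrist_force'],s['grip_force'])
plan([.6115,.1645,.15],down(0),-1,7)
im,d=read_camera('side'); c=cloud('side',d)
"
```

```text
[ 0.42293621 -0.02330143  0.16949235] [-0.75202606 -0.2293971  -3.40145695] 50.72715640068054
[-1.0, 26.7, 27.0, 2.7, -0.001, -0.0, 0.0]
[-1.0, 26.7, 27.0, 2.7, -0.001, -0.0, 0.0]
[-1.0, 26.8, 27.1, 2.7, -0.001, -0.0, 0.0]
[-1.0, 26.7, 27.0, 2.7, -0.001, -0.0, 0.0]
[-1.0, 26.8, 27.0, 2.8, -0.001, -0.0, 0.0]
[-1.0, 26.7, 27.1, 2.8, -0.001, -0.0, 0.0]
[-1.0, 26.8, 27.0, 2.8, -0.001, -0.0, 0.0]
7 rows; end [0.6115 0.1645 0.15  ]
```

Request:
arm_command:
  moves: [-1,27,27,0,0,0,0,-1,27,27,0,0,0,0,-1,27,27,0,0,0,0,-1,27,27,0,0,0,0,-1,27,27,10,0,0,0,-1,27,27,20,0,0,0,-1,27,27,20,0,0,0,-1,0,0,0,0,0,0]

```text
clock: 10.22
tcp_pos: [0.6096, 0.1677, 0.1131]
orientation: [-0.005, 0.705, 0.709, -0.005]
wrist_force: [-1.7, -0.5, -3.7]
finger_gap: 0.0349
grip_force: 51.0
```

Request:
arm_command:
  moves: [-1,0,0,20,0,0,0,-1,0,0,0,0,0,0,-1,0,0,0,0,0,0]

```text
clock: 10.6
tcp_pos: [0.6103, 0.1658, 0.0986]
orientation: [-0.003, 0.706, 0.708, -0.002]
wrist_force: [0.2, 0.7, -3.3]
finger_gap: 0.0347
grip_force: 51.2
```

```bash
python3 -c "
from h import *
plan([.6117,.165,.085],down(0),-1,1)
s=get_state();print(s['tcp_pos'],s['wrist_force'],s['grip_force'])
O=[]
for n in['side','top']:
    im,d=read_camera(n); c=cloud(n,d); np.savez(n+'2.npz',im=im,d=d); h=cv2.cvtColor(im,cv2.COLOR_BGR2HSV).astype(int)
    m=(np.hypot(c[...,0]-.612,c[...,1]-.165)<.06)&(c[...,2]>.04)&(c[...,2]<.078)&(h[...,1]<60)
    print(n,m.sum(),c[m].min(0),c[m].max(0),cv2.minEnclosingCircle(c[m][:,:2].astype(np.float32)))
    m=(np.hypot(c[...,0]-.612,c[...,1]-.165)<.12)&(c[...,2]>.022)&(c[...,2]<.038)&(h[...,0]>100)&(h[...,0]<125)&(h[...,1]>120)
    print(cv2.minAreaRect(c[m][:,:2].astype(np.float32)))
    a=(130,195) if n=='side' else (100,180)
    O.append(cv2.resize(im[a[0]:a[0]+110,a[1]:a[1]+110],(400,400)))
cv2.imwrite('pics/n1.png',np.hstack(O))
"
```

```text
[-1.0, -0.8, 1.5, 13.6, -0.007, -0.0, 0.003]
1 rows; end [0.6117 0.165  0.085 ]
[0.61025017 0.16582124 0.09859013] [ 0.24649235  0.68883148 -3.25985358] 51.16705119609833
side 126 [0.56238173 0.12412843 0.04932749] [0.61853045 0.19908279 0.07790842] ((0.6013205647468567, 0.16275037825107574), 0.03907230496406555)
((0.6075903177261353, 0.16338607668876648), (0.13144589960575104, 0.13790559768676758), 83.48316192626953)
top 13 [0.57637527 0.12850923 0.06592656] [0.59834584 0.14737467 0.07773441] ((0.5873605012893677, 0.13794195652008057), 0.01457938738167286)
((0.6104997992515564, 0.12363135814666748), (0.05302320793271065, 0.13255347311496735), 88.78773498535156)
```

View pics/n1.png

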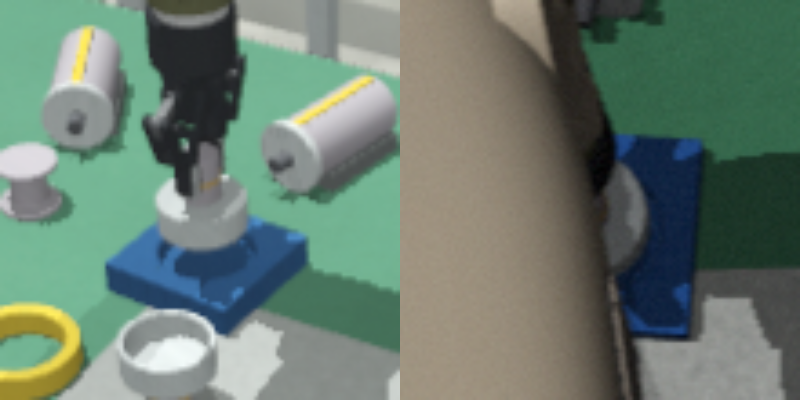

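The cap hangs level, held over the blue nest, and looks centred.

Request:
arm_command:
  moves: [-1,-0.5,1.3,15,-0.005,0,0.003,-1,0,0,7,0,0,0,-1,0,0,0,0,0,0,-1,0,0,0,0,0,0]

```text
clock: 11.2
tcp_pos: [0.6124, 0.1659, 0.0772]
orientation: [-0.0, 0.707, 0.707, 0.0]
wrist_force: [-0.0, 0.5, -2.2]
finger_gap: 0.0349
grip_force: 51.2
```

Request:
arm_command:
  moves: [-1,0,0,4,0,0,0,-1,0,0,3,0,0,0,-1,0,0,3,0,0,0,-1,0,0,0,0,0,0]

```text
clock: 11.7
tcp_pos: [0.6118, 0.1659, 0.0662]
orientation: [-0.001, 0.707, 0.707, -0.0]
wrist_force: [0.6, -0.2, -3.0]
finger_gap: 0.0349
grip_force: 51.2
```

Request:
arm_command:
  moves: [-1,-0.5,0,3,0,0,0,-1,0,0,3,0,0,0,-1,0,0,3,0,0,0,-1,0,0,0,0,0,0]

```text
clock: 12.2
tcp_pos: [0.6118, 0.1653, 0.0572]
orientation: [-0.001, 0.707, 0.707, -0.0]
wrist_force: [-0.6, -0.7, -3.2]
finger_gap: 0.0348
grip_force: 51.2
```

Request:
arm_command:
  moves: [-1,0,0,1.5,0,0,0,-1,0,0,1,0,0,0,-1,0,0,0,0,0,0]

```text
clock: 12.58
tcp_pos: [0.6123, 0.1655, 0.0563]
orientation: [-0.0, 0.707, 0.707, 0.0]
wrist_force: [-1.5, -0.1, 6.5]
finger_gap: 0.0349
grip_force: 52.1
```

Request:
arm_command:
  moves: [1,0,0,0,0,0,0,1,0,0,0,0,0,0,1,0,0,0,0,0,0,1,0,0,0,0,0,0,1,0,0,-20,0,0,0,1,0,0,-50,0,0,0,1,0,0,-50,0,0,0,1,0,0,-10,0,0,0]

```text
clock: 13.58
tcp_pos: [0.6144, 0.1656, 0.1896]
orientation: [0.002, 0.707, 0.707, 0.003]
wrist_force: [0.5, 0.1, -0.2]
finger_gap: 0.0856
grip_force: 0.0
```

Request:
arm_command:
  moves: [-1,0,0,0,0,0,0]

```text
clock: 13.7
tcp_pos: [0.6127, 0.1654, 0.1857]
orientation: [-0.0, 0.707, 0.707, 0.001]
wrist_force: [-0.1, 0.4, -0.0]
finger_gap: 0.0698
grip_force: 0.0
```

```bash
python3 -c "
from h import *
print(get_state()['tcp_pos'])
for n in['side']:
    im,d=read_camera(n); c=cloud(n,d); h=cv2.cvtColor(im,cv2.COLOR_BGR2HSV).astype(int)
    D=np.hypot(c[...,0]-.61,c[...,1]-.165)
    m=(D<.03)&(c[...,2]>.08)&(c[...,2]<.1); print('hub',c[m].mean(0),c[m].max(0))
    m=(D<.05)&(c[...,2]>.04)&(c[...,2]<.05); print('skirt',c[m].mean(0),m.sum(), cv2.minEnclosingCircle(c[m][:,:2].astype(np.float32)))
    cv2.imwrite('pics/n2.png',cv2.resize(im[130:240,195:305],(600,600)))
plan(np.array([.587,-.243,.094])+.10*N,RK,-1)
"
```

```text
[0.61266544 0.16539188 0.18568914]
hub [0.60787514 0.16343757 0.08723275] [0.62717506 0.18470991 0.09289131]
skirt [0.60198487 0.15891376 0.04423625] 210 ((0.6089282035827637, 0.16387005150318146), 0.04266028106212616)
[-1.0, -46.9, -9.0, 1.0, -0.037, -0.071, -0.115]
[-1.0, -45.4, -14.4, 3.9, -0.037, -0.071, -0.115]
[-1.0, -43.0, -19.6, 6.4, -0.037, -0.071, -0.115]
[-1.0, -40.0, -24.7, 8.5, -0.037, -0.071, -0.115]
[-1.0, -36.2, -29.4, 10.2, -0.037, -0.071, -0.115]
[-1.0, -31.7, -33.7, 11.5, -0.037, -0.071, -0.115]
[-1.0, -26.8, -37.6, 12.2, -0.037, -0.071, -0.115]
[-1.0, -21.4, -40.8, 12.5, -0.037, -0.071, -0.115]
8 rows; end [ 0.5402 -0.2098  0.1759]
```

View pics/n2.png

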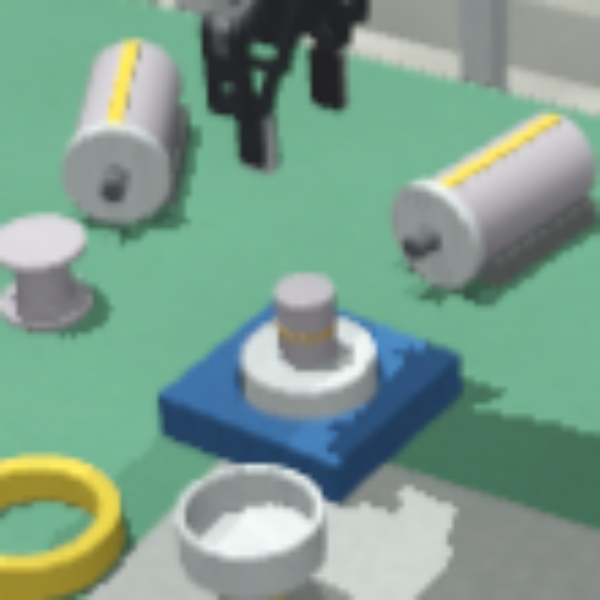

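The cap sits rim down in the pocket at crop (310,370), hub up, with the skirt half sunk. Now the blue key.

Request:
arm_command:
  moves: [-1,-47,-9,1,-0.037,-0.071,-0.115,-1,-45,-14,4,-0.037,-0.071,-0.115,-1,-43,-20,6,-0.037,-0.071,-0.115,-1,-40,-25,8,-0.037,-0.071,-0.115,-1,-36,-29,10,-0.037,-0.071,-0.115,-1,-32,-34,12,-0.037,-0.071,-0.115,-1,-27,-38,12,-0.037,-0.071,-0.115,-1,-21,-41,12,-0.037,-0.071,-0.115]

```text
clock: 14.75
tcp_pos: [0.5378, -0.21, 0.1753]
orientation: [0.289, 0.288, 0.908, -0.091]
wrist_force: [1.0, -0.5, -0.4]
finger_gap: -0.0005
grip_force: 0.0
```

Request:
arm_command:
  moves: [-1,0,0,0,0,0,0,-1,0,0,0,0,0,0]

```text
clock: 15.0
tcp_pos: [0.5385, -0.2094, 0.176]
orientation: [0.288, 0.291, 0.908, -0.091]
wrist_force: [-0.3, -0.7, 0.9]
finger_gap: -0.0
grip_force: 0.0
```

```bash
python3 -c "
from h import *
print(get_state()['tcp_pos'])
plan(np.array([.587,-.243,.094])+.02*N,RK,-1,3)
"
```

```text
[ 0.53854958 -0.20941038  0.17599629]
[-1.0, -0.4, 0.2, 27.0, 0.0, 0.001, -0.001]
[-1.0, -0.4, 0.2, 27.0, 0.0, 0.001, -0.001]
[-1.0, -0.4, 0.2, 27.0, 0.0, 0.001, -0.001]
3 rows; end [ 0.5777 -0.2364  0.1104]
```

Request:
arm_command:
  moves: [-1,-0.5,0.2,27,0,0,0,-1,-0.5,0.2,27,0,0,0,-1,0,0.2,27,0,0,0,-1,0,0,15,0,0,0,-1,0,0,6,0,0,0,-1,0,0,4,0,0,0,-1,0,0,2,0,0,0,-1,0,0,0,0,0,0]

```text
clock: 16.0
tcp_pos: [0.5908, -0.2449, 0.0901]
orientation: [0.289, 0.29, 0.908, -0.091]
wrist_force: [-5.1, 4.3, 1.8]
finger_gap: 0.0002
grip_force: 2.5
```

Request:
arm_command:
  moves: [-1,0,0,2,0,0,0,-1,0,0,0,0,0,0]

```text
clock: 16.25
tcp_pos: [0.5911, -0.2452, 0.0895]
orientation: [0.289, 0.29, 0.908, -0.091]
wrist_force: [-16.8, 10.3, 16.3]
finger_gap: -0.0
grip_force: 11.9
```

Request:
arm_command:
  moves: [-1,0,0,-15,0,0,0,-1,0,0,-40,0,0,0,-1,0,0,-50,0,0,0,-1,0,0,-20,0,0,0,-1,0,0,0,0,0,0,-1,0,0,0,0,0,0]

```text
clock: 17.0
tcp_pos: [0.5337, -0.2049, 0.1905]
orientation: [0.289, 0.29, 0.907, -0.091]
wrist_force: [-1.1, -0.1, -0.2]
finger_gap: -0.0001
grip_force: 0.0
```

```bash
python3 -c "
from h import *
im,d=read_camera('top'); c=cloud('top',d); h=cv2.cvtColor(im,cv2.COLOR_BGR2HSV).astype(int)
D=np.hypot(c[...,0]-.46,c[...,1]-.38)
m=(D<.1)&(c[...,2]>.018)&(c[...,2]<.03)&(h[...,1]<60);print(cv2.minAreaRect(c[m][:,:2].astype(np.float32)),c[m].mean(0))
rd=((h[...,0]<8)|(h[...,0]>172))&(h[...,1]>120);m=(D<.09)&rd&(c[...,2]>.06);print(cv2.minEnclosingCircle(c[m][:,:2].astype(np.float32)),c[m].max(0))
m=(D<.09)&(c[...,2]>.04)&(c[...,2]<.09);print('shaft',c[m].mean(0),m.sum())
print(get_state()['tcp_pos'])
plan([.383,.369,.18],down(96),-1)
"
```

```text
((0.47799283266067505, 0.38149264454841614), (0.06998634338378906, 0.05177021771669388), 5.9611310958862305) [0.48055691 0.37693621 0.02554042]
((0.443291038274765, 0.37736719846725464), 0.012457148171961308) [0.45528323 0.38937314 0.12213963]
shaft [0.46629053 0.37734381 0.06091806] 41
[ 0.53342442 -0.20481872  0.18968914]
[-1.0, 34.4, 34.6, -23.1, -0.02, 0.054, -0.064]
[-1.0, 33.2, 37.2, -20.6, -0.02, 0.054, -0.064]
[-1.0, 31.8, 39.6, -18.0, -0.02, 0.054, -0.064]
[-1.0, 30.1, 42.0, -15.5, -0.02, 0.054, -0.064]
[-1.0, 28.1, 44.1, -13.1, -0.02, 0.054, -0.064]
[-1.0, 25.9, 46.1, -10.7, -0.02, 0.054, -0.064]
[-1.0, 23.4, 47.8, -8.5, -0.02, 0.054, -0.064]
[-1.0, 20.7, 49.4, -6.3, -0.02, 0.054, -0.064]
[-1.0, 17.8, 50.7, -4.3, -0.02, 0.054, -0.064]
[-1.0, 14.7, 51.9, -2.3, -0.02, 0.054, -0.064]
[-1.0, 11.4, 52.7, -0.6, -0.02, 0.054, -0.064]
11 rows; end [0.383 0.369 0.18 ]
```

Request:
arm_command:
  moves: [-1,34,34,-23,-0.02,0.054,-0.064,-1,33,37,-21,-0.02,0.054,-0.064,-1,32,40,-18,-0.02,0.054,-0.064,-1,30,42,-16,-0.02,0.054,-0.064,-1,28,44,-13,-0.02,0.054,-0.064,-1,26,46,-11,-0.02,0.054,-0.064,-1,23,48,-8,-0.02,0.054,-0.064,-1,21,49,-6,-0.02,0.054,-0.064]

```text
clock: 18.05
tcp_pos: [0.4237, 0.2133, 0.1824]
orientation: [0.078, 0.041, 0.996, -0.026]
wrist_force: [0.5, -0.5, -0.1]
finger_gap: 0.0002
grip_force: 0.0
```

Request:
arm_command:
  moves: [-1,18,51,-4,-0.02,0.054,-0.064,-1,15,52,-2,-0.02,0.054,-0.064,-1,11,50,0,-0.02,0.054,-0.064,-1,0,0,0,0,0,0,-1,0,0,0,0,0,0]

```text
clock: 18.68
tcp_pos: [0.3829, 0.3655, 0.1781]
orientation: [-0.003, -0.054, 0.999, -0.001]
wrist_force: [0.1, 1.0, -0.3]
finger_gap: -0.0004
grip_force: 0.0
```

```bash
python3 -c "
from h import *
s=get_state();print(s['tcp_pos'],s['joint_pos'])
P,Q=plan([.3825,.3713,.08],down(96),-1,3)
plan([.484,.382,.08],down(96),-1,4,P,Q)
"
```

```text
[0.3828857  0.36551783 0.17814881] [ 0.60926066  0.25228786 -0.16830913  1.15649682  0.00213202  0.50152053]
[-1.0, -0.3, 2.0, 32.7, -0.0, -0.002, 0.001]
[-1.0, -0.2, 2.0, 32.7, -0.0, -0.002, 0.001]
[-1.0, -0.2, 1.9, 32.7, -0.0, -0.002, 0.001]
3 rows; end [0.3825 0.3713 0.08  ]
[-1.0, -25.5, 0.0, -0.0, -0.0, -0.0, 0.0]
[-1.0, -25.5, 0.0, -0.0, -0.0, -0.0, 0.0]
[-1.0, -25.5, 0.0, -0.0, -0.0, -0.0, 0.0]
[-1.0, -25.5, 0.0, -0.0, -0.0, -0.0, 0.0]
4 rows; end [0.484 0.382 0.08 ]
```

Request:
arm_command:
  moves: [-1,0,2,33,0,0,0,-1,0,2,33,0,0,0,-1,0,2,33,0,0,0,-1,0,0,0,0,0,0,-1,0,0,0,0,0,0]

```text
clock: 19.3
tcp_pos: [0.3826, 0.3715, 0.0818]
orientation: [-0.002, -0.053, 0.999, 0.0]
wrist_force: [-1.0, 0.1, -0.0]
finger_gap: 0.0006
grip_force: 0.0
```

Request:
arm_command:
  moves: [-1,-15,0,0,0,0,0,-1,-15,0,0,0,0,0,-1,-15,0,0,0,0,0,-1,-15,0,0,0,0,0,-1,-12,0,0,0,0,0,-1,-12,0,0,0,0,0,-1,-8,0,0,0,0,0,-1,0,0,0,0,0,0]

```text
clock: 20.3
tcp_pos: [0.474, 0.3818, 0.0801]
orientation: [-0.002, -0.054, 0.999, 0.0]
wrist_force: [0.2, 0.4, 0.5]
finger_gap: -0.0002
grip_force: 0.0
```

Request:
arm_command:
  moves: [-1,-6,0,0,0,0,0,-1,-6,0,0,0,0,0,-1,-5,0,0,0,0,0]

```text
clock: 20.68
tcp_pos: [0.4905, 0.3837, 0.0803]
orientation: [-0.002, -0.054, 0.999, 0.0]
wrist_force: [-0.8, 0.1, -0.5]
finger_gap: -0.0001
grip_force: 0.4
```

```bash
python3 -c "
from h import *
print(get_state()['wrist_force'])
im,d=read_camera('side');im2,d2=read_camera('top')
cv2.imwrite('pics/l1.png',np.hstack([cv2.resize(im[150:240,120:210],(400,400)),cv2.resize(im2[180:270,90:180],(400,400))]))"
```

```text
[-0.78709683  0.1286014  -0.47239807]
```

View pics/l1.png

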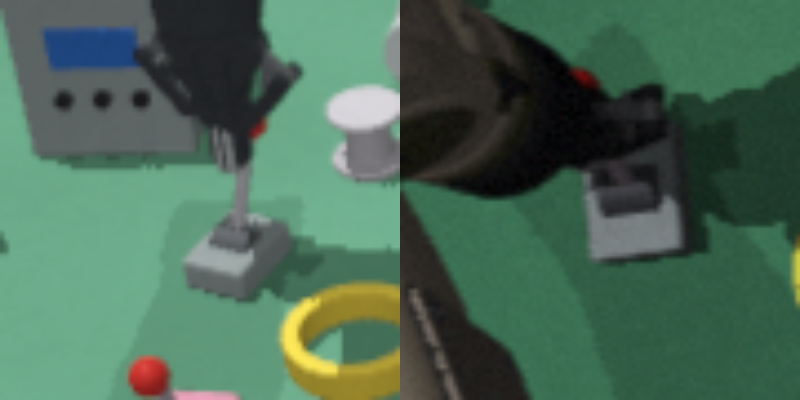

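The lever is swung past upright, with its knob ahead of the fingers at (255,130) in the left half. I'll push on to the stop.

Request:
arm_command:
  moves: [-1,-4,0,0,0,0,0,-1,-4,0,0,0,0,0,-1,-3,0,0,0,0,0]

```text
clock: 21.15
tcp_pos: [0.495, 0.3841, 0.0796]
orientation: [-0.008, -0.055, 0.998, -0.0]
wrist_force: [-20.1, -2.1, 11.6]
finger_gap: 0.0004
grip_force: 11.7
```

Request:
arm_command:
  moves: [-1,-3,0,0,0,0,0,-1,-2,0,0,0,0,0]

```text
clock: 21.4
tcp_pos: [0.4955, 0.3841, 0.0794]
orientation: [-0.012, -0.056, 0.998, -0.001]
wrist_force: [-29.6, -2.3, 18.5]
finger_gap: 0.0001
grip_force: 17.5
```

Request:
arm_command:
  moves: [-1,25,0,0,0,0,0,-1,40,0,0,0,0,0,-1,0,0,-50,0,0,0,-1,0,0,-55,0,0,0,-1,0,0,0,0,0,0,-1,0,0,0,0,0,0]

```text
clock: 22.15
tcp_pos: [0.4424, 0.3785, 0.1857]
orientation: [-0.002, -0.054, 0.999, 0.0]
wrist_force: [0.2, -0.5, -1.5]
finger_gap: -0.0
grip_force: 0.0
```

```bash
python3 -c "
from h import *
print(get_state()['tcp_pos'])
for n in['side','top']:
    im,d=read_camera(n); c=cloud(n,d); h=cv2.cvtColor(im,cv2.COLOR_BGR2HSV).astype(int)
    rd=((h[...,0]<8)|(h[...,0]>172))&(h[...,1]>120);m=(np.hypot(c[...,0]-.5,c[...,1]-.38)<.12)&rd&(c[...,2]>.06);print(n,m.sum(),c[m].mean(0),c[m].max(0))
plan(np.array([.624,-.192,.094])+.10*N,RK,-1)
"
```

```text
[0.44243519 0.37847941 0.1856903 ]
side 48 [0.51294075 0.38329607 0.10391914] [0.52645745 0.39668013 0.11173528]
top 106 [0.51458397 0.38294044 0.12382449] [0.533102   0.39711854 0.35758351]
[-1.0, -7.0, -49.8, 0.7, 0.02, -0.054, 0.064]
[-1.0, -10.1, -49.3, 2.2, 0.02, -0.054, 0.064]
[-1.0, -13.1, -48.4, 3.8, 0.02, -0.054, 0.064]
[-1.0, -15.9, -47.4, 5.5, 0.02, -0.054, 0.064]
[-1.0, -18.6, -46.2, 7.4, 0.02, -0.054, 0.064]
[-1.0, -21.0, -44.8, 9.4, 0.02, -0.054, 0.064]
[-1.0, -23.3, -43.1, 11.4, 0.02, -0.054, 0.064]
[-1.0, -25.3, -41.3, 13.6, 0.02, -0.054, 0.064]
[-1.0, -27.1, -39.4, 15.8, 0.02, -0.054, 0.064]
[-1.0, -28.6, -37.3, 18.1, 0.02, -0.054, 0.064]
[-1.0, -29.9, -35.0, 20.4, 0.02, -0.054, 0.064]
11 rows; end [ 0.5772 -0.1588  0.176 ]
```

```bash
python3 -c "
from h import *
from scipy.optimize import least_squares
for n in['side','top']:
  z0=np.load(n+'0.npz')
  for im,d,g in[(z0['im'],z0['d'],(.438,.376)),(*read_camera(n),(.514,.384))]:
    c=cloud(n,d); h=cv2.cvtColor(im,cv2.COLOR_BGR2HSV).astype(int)
    rd=((h[...,0]<8)|(h[...,0]>172))&(h[...,1]>120)
    m=(np.hypot(c[...,0]-g[0],c[...,1]-g[1])<.03)&rd&(c[...,2]>.08)&(c[...,2]<.13); p=c[m]
    f=least_squares(lambda v:np.linalg.norm(p-v[:3],axis=1)-.011,[*g,.1],loss='soft_l1',f_scale=.001)
    uv=np.argwhere(m); print(n,len(p),f.x.round(4),p.mean(0).round(4),uv.mean(0),np.ptp(uv,axis=0))
"
```

```text
side 51 [0.4385 0.3778 0.1057] [0.4354 0.374  0.1083] [188.68627451 162.78431373] [7 7]
side 48 [0.5156 0.3851 0.1019] [0.5121 0.3826 0.1046] [176.75 176.  ] [7 6]
top 104 [0.4425 0.3776 0.1091] [0.4425 0.3759 0.115 ] [234.61538462 131.52884615] [11 11]
top 101 [0.5206 0.3861 0.1045] [0.5197 0.3847 0.1108] [199.64356436 128.9009901 ] [11 10]
```

The ball moved 78 mm. That is a full swing for its centre at about 82 mm radius, so the lever is on. Now green.

Request:
arm_command:
  moves: [-1,-7,-50,0,0.02,-0.054,0.064,-1,-10,-49,2,0.02,-0.054,0.064,-1,-13,-48,4,0.02,-0.054,0.064,-1,-16,-47,5,0.02,-0.054,0.064,-1,-19,-46,7,0.02,-0.054,0.064,-1,-21,-45,9,0.02,-0.054,0.064,-1,-23,-43,11,0.02,-0.054,0.064,-1,-25,-41,14,0.02,-0.054,0.064]

```text
clock: 23.35
tcp_pos: [0.5401, -0.012, 0.1802]
orientation: [0.214, 0.201, 0.954, -0.068]
wrist_force: [0.6, 0.4, -0.3]
finger_gap: -0.0002
grip_force: 0.0
```

Request:
arm_command:
  moves: [-1,-27,-39,16,0.02,-0.054,0.064,-1,-29,-37,18,0.02,-0.054,0.064,-1,-30,-35,20,0.02,-0.054,0.064,-1,0,0,0,0,0,0,-1,0,0,0,0,0,0]

```text
clock: 23.98
tcp_pos: [0.5771, -0.156, 0.1779]
orientation: [0.288, 0.29, 0.908, -0.091]
wrist_force: [-0.2, -0.1, -0.6]
finger_gap: 0.0002
grip_force: 0.0
```

```bash
python3 -c "
from h import *
p=get_state()['tcp_pos'];print(p,(p@N+.2757)*1000)
plan(np.array([.624,-.192,.094])+.02*N,RK,-1,3)
"
```

```text
[ 0.57706542 -0.15604447  0.17785554] 99.74300778914395
[-1.0, -0.0, -0.7, 27.5, 0.0, 0.001, -0.001]
[-1.0, -0.1, -0.8, 27.5, 0.0, 0.001, -0.001]
[-1.0, -0.1, -0.7, 27.6, 0.0, 0.001, -0.001]
3 rows; end [ 0.6147 -0.1853  0.1104]
```

Blue ended at 108 mm from a 99 mm start, so I'll use the same total here.

Request:
arm_command:
  moves: [-1,0,-0.7,27,0,0,0,-1,0,-0.7,27,0,0,0,-1,0,-0.7,27,0,0,0,-1,0,0,15,0,0,0,-1,0,0,6,0,0,0,-1,0,0,4,0,0,0,-1,0,0,2,0,0,0,-1,0,0,0,0,0,0]

```text
clock: 24.98
tcp_pos: [0.6273, -0.1936, 0.0911]
orientation: [0.289, 0.29, 0.908, -0.091]
wrist_force: [-5.0, 3.0, 2.1]
finger_gap: -0.0
grip_force: 2.3
```

Request:
arm_command:
  moves: [-1,0,0,2,0,0,0,-1,0,0,0,0,0,0]

```text
clock: 25.22
tcp_pos: [0.6279, -0.1941, 0.0904]
orientation: [0.289, 0.29, 0.908, -0.091]
wrist_force: [-13.5, 7.0, 12.4]
finger_gap: -0.0005
grip_force: 8.9
```

Request:
arm_command:
  moves: [-1,0,0,-15,0,0,0,-1,0,0,-40,0,0,0,-1,0,0,-50,0,0,0,-1,0,0,-20,0,0,0,-1,0,0,0,0,0,0,-1,0,0,0,0,0,0]

```text
clock: 25.98
tcp_pos: [0.5698, -0.1532, 0.1912]
orientation: [0.289, 0.29, 0.908, -0.091]
wrist_force: [-0.7, 1.1, -0.9]
finger_gap: 0.0002
grip_force: 0.0
```

```bash
python3 -c "
from h import *
print(get_state()['tcp_pos'])
im,d=read_camera('side');cv2.imwrite('pics/end.png',im)"
```

```text
[ 0.56983214 -0.15317085  0.19118683]
```

View pics/end.png

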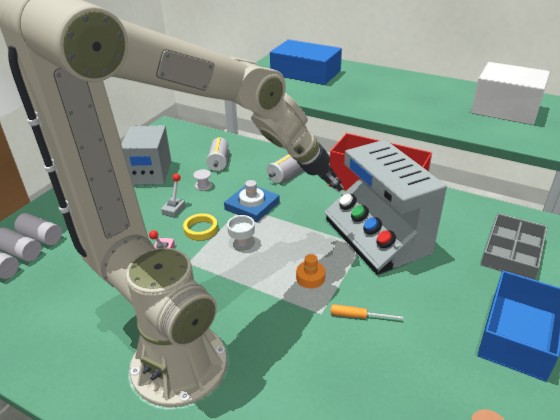

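The cap is seated at (251,195), the lever at (176,180) is over to on, the keys are up and the arm is clear. The bystanders have not moved.

```bash
python3 -c "
from workcell import *
print(hand_in())"
```

```text
the job is handed in; nothing more can be done
None
```

I handed the job in at about 26 s: white key pressed with the nest empty, cap seated in the pocket, blue key pressed, supply lever pushed to on, green key pressed, and the arm pulled clear; the hand-in gave no verdict, so I can't confirm that it passed.

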